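# Load the two cold-working arbors with their grinding wheels

### The job

Load the grinding wheels onto the two bench arbors: the two wheels with square hubs go on the arbor with the square post, the two with round hubs on the arbor with the round post, on each the big wheel at the bottom and the small one on top of it, hub up and fully home. Lower the stone wheels gently, never let them drop down the post, and leave the glass vase and the glass tumbler standing where they are.

Things in the scene. Friction and masses are not known exactly. Their poses are not given: they have to be found in the camera images.
- big_square_mid (a point): big grinding wheel with square hub, flat, hub up: grey stone disc 120 mm in diameter, 12 mm thick; steel 46 mm square hub, square through-bore 32 mm wide (sides along this point's x and y). The hub stands 32 mm above the disc (44 mm in all); grip it there. Point: on the bore axis half-way up, 22 mm above the underside, 10 mm above the disc's upper face; z up. About 0.4 kg.
- small_square_mid (a point): small grinding wheel with square hub, flat, hub up: grey stone disc 80 mm in diameter, 12 mm thick; steel 46 mm square hub, square through-bore 32 mm wide (sides along this point's x and y). The hub stands 32 mm above the disc (44 mm in all); grip it there. Point: on the bore axis half-way up, 22 mm above the underside, 10 mm above the disc's upper face; z up. About 0.24 kg.
- big_round_mid (a point): big grinding wheel with round hub, flat, hub up: grey stone disc 120 mm in diameter, 12 mm thick; steel hub 46 mm in diameter, round through-bore of 32 mm. The hub stands 32 mm above the disc (44 mm in all); grip it there. Point: on the bore axis half-way up, 22 mm above the underside, 10 mm above the disc's upper face; z up. About 0.4 kg.
- small_round_mid (a point): small grinding wheel with round hub, flat, hub up: grey stone disc 80 mm in diameter, 12 mm thick; steel hub 46 mm in diameter, round through-bore of 32 mm. The hub stands 32 mm above the disc (44 mm in all); grip it there. Point: on the bore axis half-way up, 22 mm above the underside, 10 mm above the disc's upper face; z up. About 0.24 kg.
- arbor_square: fixed arbor: dark steel foot 80 mm in diameter, 16 mm high, with a square post 24 mm wide (sides along the body's x and y) standing 66 mm above the foot (top 82 mm above the bench, last 8 mm tapered to 12 mm). Origin: centre of the foot's underside, on the bench; z up. Square bores go on in any of four quarter turns, 4 mm play each side.
- arbor_round: fixed arbor: dark steel foot 80 mm in diameter, 16 mm high, with a round post 24 mm in diameter standing 66 mm above the foot (top 82 mm above the bench, last 8 mm tapered to 12 mm). Origin: centre of the foot's underside, on the bench; z up. Wheel bores have 4 mm of play all round.
- vase_mid (a point): amber glass vase with a narrow neck, 66 mm in diameter, 100 mm high, loose, standing among the wheels; to be left alone. This point is its centre, 50 mm up. It is the tallest thing in the work area.
- tumbler_mid (a point): green glass tumbler, 68 mm in diameter at the rim, 85 mm high, loose, standing among the wheels; to be left alone. This point is its centre, 42.5 mm up. Wheels, arbors and glass stand in two rows; their centres are at least 140 mm apart.

How it is judged:
By the outcome, as a careful person would: the job done as asked, in the order asked, and still so for the second after the job is handed in, with the robot touching nothing.
It also fails if it takes over 115 s, if anything falls off the work surface, if the arm or the gripper's body presses on something with over 40 N, if the wrist force passes 120 N, or if a joint passes its speed limit or range.

### The arm

A 6-joint arm with a two-finger parallel gripper is mounted at the origin on the work surface. World frame = base frame: x ahead of the robot, y to its left, z up, the work surface at z = 0. Lengths are in m, angles in rad, forces in N, time in s.
With the tool pointing down it reaches from about 0.425 to 0.95 m from the base axis. Payload 3.5 kg.
Tool frame: the origin (TCP) lies at the very end of the fingers, on their centre line; the grasp point (between the pads) lies 19 mm behind it (tcp_to_grasp is the distance from the TCP to the grasp point, in m); z points along the fingers, y is the direction in which the jaws open and shut (so a half turn about z gives the same grasp; the last joint's range is limited). The gripper opens to 85 mm and grips with 20 to 120 N. Pads are 22 mm wide; open, the fingers measure 114 mm over their backs; the gripper's body (76 mm by 85 mm) begins 54 mm behind the grasp point. The pads swing forward as they close: fully open they stand 13 mm farther back than shut.
Start: joints at [0.999, 0.286, 1.577, -0, 1.279, -0.15], TCP at [0.276, 0.616, 0.231] pointing down, gripper open.
Joint ranges: [-2.77, 2.77], [-0.9, 2.22], [0.21, 2.48], [-1.53, 4.67], [0.24, 2.81], [-2.84, 2.84]. Speed limits (rad/s): [2.79, 2.79, 3.14, 3.14, 3.14, 3.14].

### API

Orientations are given as a unit quaternion [x, y, z, w].
In Python, from plant import * gives the robot as it stands. The module is installed in compiled form; this text tells all that it offers.
- The arm moves only by the tool arm_command, never from a script. Its argument "steps" is a list of rows, each a list of 3 entries, a list of its own where there are three numbers: the turn, a rotation vector about the tool's x, y, z in rad, then the shift along the tool's x, y, z in m, then the gripper command: -1 is shut, 1 is fully open, values between are in proportion. A call has 1 to 12 rows; each row is the pose to reach, as a shift and turn from the pose measured when the call began, along the tool's axes at that moment; what a row does not reach only later rows make up. A row lasts 1/8 s, in which the tool goes at most 62.5 mm and 10.7 degrees, less where a joint would pass 70% of its speed; a pose out of reach is approached as far as the arm can. A call with a gripper value outside its range is refused whole. The fingers move at their own pace and stop on an object; "force" is the grip in N (left out, the last holds). Time passes only in rows, so rows that repeat a pose let the fingers close. It gives the time, the measured TCP pose, the force and the opening at its end, in the units of the state.
- get_state(): the state, without advancing time (a new reading comes with each control period).
- read_camera(name): name is "scene" or "top"; returns a dict with "frame" (384x512x3 uint8, red, green, blue), "vfov" (degrees; the focal length in pixels is half the picture's height over the tangent of half this angle, whatever the lens; pixels are square), "cx", "cy" (the principal point, pixels), "position" and "rotation" of the camera in the world. Camera axes: x right, y up, looking along -z (the intrinsics and any distortion apply to the point x, -y, -z); pixel columns grow to the right and rows downward; lengths in m; the calibration is good to about 2 mm. A picture is of the moment at which its call begins. There is no depth.
- sign_off(): hands the job in, once; it reports no verdict.
The state is a dict: "time": time; "qpos": joint angles; "dq": joint speeds; "joint_efforts": joint torques, N m; "eef_pos": TCP position; "tcp_rot": TCP orientation; "contact_force": force on the tool from outside, world axes, zero at the start; "wrist_torque": the same for the moment, N m; "opening": opening from 0.0 (shut) to 1.0 (fully open).
Only numpy, scipy, OpenCV 4.12 (cv2) and the standard library are available. Lean on these libraries where they do the work, as an engineer would, in place of code of your own. Each camera call takes 0.05 s, during which the arm holds its last target.

## Working session

There is one attempt and no reset: what is moved stays moved. The work goes in short steps, Python scripts to look and compute and a tool call to move; the robot and the scene stay as the last step left them, time stands still between calls to the robot, and variables do not carry over. Pictures are saved under pics/ and viewed, and the job is handed in when it is done.

Besides the shell and the picture viewer there is one more tool, called after ">>>" as name([rows], argument=value, ...), one row to a line, values as JSON. arm_command: Moves the arm, as the interface text tells. Its arguments: {"type":"object","properties":{"steps":{"type":"array"},"force":{"type":"number"}},"required":["steps"]}

```bash
mkdir -p pics; python3 - <<'E'
from plant import *
import cv2
print(get_state())
for n in ("scene","top"):
    c=read_camera(n); print({k:v for k,v in c.items() if k!="frame"})
    cv2.imwrite(f"pics/{n}0.png",cv2.cvtColor(c["frame"],cv2.COLOR_RGB2BGR))
E
```

```text
{'time': 0.0, 'qpos': array([ 9.99006806e-01,  2.87170506e-01,  1.57815898e+00, -2.16168959e-06,
        1.27857166e+00, -1.49999636e-01]), 'dq': array([ 0.00093996,  0.00043336, -0.00047044, -0.00039257, -0.00016568,
       -0.0014024 ]), 'joint_efforts': array([-7.96947097e-04, -4.05976582e+01, -2.92628914e+01, -1.09343700e-04,
        5.72890378e-03, -4.79650581e-06]), 'eef_pos': array([0.27596276, 0.61530713, 0.22995369]), 'tcp_rot': array([ 2.09334652e-01,  9.77843378e-01, -1.08025544e-03, -4.06608983e-04]), 'contact_force': array([ 0.20457711,  0.25427197, -0.17680446]), 'wrist_torque': array([ 0.0418907 ,  0.00251032, -0.00784631]), 'opening': 1.0013435216343933}
{'vfov': 42.42130894553554, 'cx': 263.0408001240903, 'cy': 199.24073049929393, 'position': array([ 1.25465203, -0.5260901 ,  0.81627943]), 'rotation': array([0.37338788, 0.18199474, 0.41697153, 0.8084517 ])}
{'vfov': 57.38367064597255, 'cx': 251.2548051492918, 'cy': 191.626536665312, 'position': array([0.39181927, 0.01240995, 0.77061457]), 'rotation': array([-0.07461124,  0.07877862,  0.72891924, -0.67594662])}
```

View pics/scene0.png

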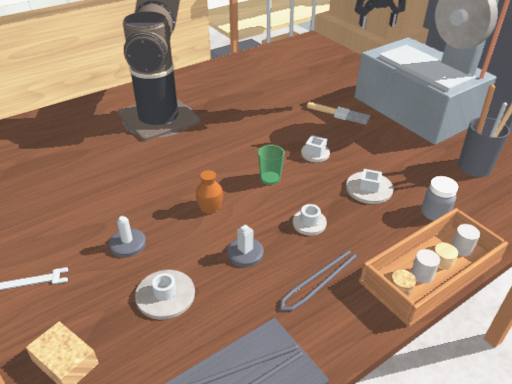

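View pics/top0.png

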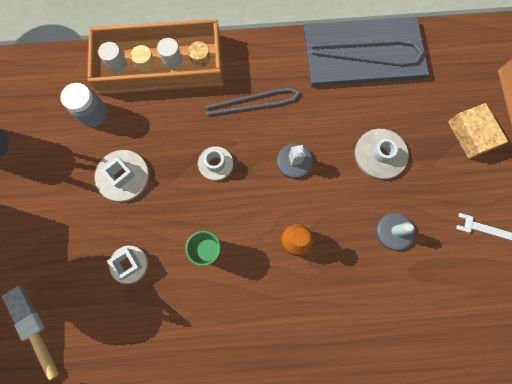

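The scene picture shows the vase at (209,195) and the tumbler at (271,165). The top picture shows:

| Object | Pixel position |
|---|---|
| big square | (122,176) |
| small square | (128,264) |
| small round | (215,163) |
| big round | (382,154) |
| square arbor | (295,160) |
| round arbor | (396,231) |
| tumbler | (204,249) |
| vase | (297,240) |

Next I'll measure these in both views.

```bash
cat > h.py <<'E'
import numpy as np, cv2
from scipy.spatial.transform import Rotation as R
def cam(c):
    f=c["frame"].shape[0]/2/np.tan(np.radians(c["vfov"])/2)
    return f,R.from_quat(c["rotation"]).as_matrix(),np.array(c["position"])
def plane(c,uv,z):
    f,M,p=cam(c); uv=np.atleast_2d(uv).astype(float)
    d=np.c_[(uv[:,0]-c["cx"])/f,-(uv[:,1]-c["cy"])/f,-np.ones(len(uv))]@M.T
    return p+d*((z-p[2])/d[:,2])[:,None]
def proj(c,P):
    f,M,p=cam(c); q=(np.atleast_2d(P)-p)@M
    return np.c_[c["cx"]+f*q[:,0]/-q[:,2],c["cy"]-f*q[:,1]/-q[:,2]]
def circ(P):
    A=np.c_[2*P[:,:2],np.ones(len(P))]; s=np.linalg.lstsq(A,(P[:,:2]**2).sum(1),rcond=None)[0]
    return s[:2],np.sqrt(s[2]+s[0]**2+s[1]**2)
E
python3 - <<'E'
from plant import *
from h import *
seeds={"top":dict(bs=(117,190),ss=(120,280),sr=(215,176),br=(370,170),asq=(283,165),ar=(385,238)),
"scene":dict(bs=(360,195),ss=(312,157),sr=(305,229),br=(150,305),asq=(240,257),ar=(122,248))}
for n in ("top","scene"):
    c=read_camera(n); fr=c["frame"]; hsv=cv2.cvtColor(fr,cv2.COLOR_RGB2HSV).astype(int)
    f32=fr.astype(int)
    warm=f32[...,0]-f32[...,2]
    light=((warm<50)&(hsv[...,2]>95)).astype(np.uint8)
    allg=(warm<12).astype(np.uint8)
    for k,s in seeds[n].items():
        print(n,k,fr[s[1],s[0]],end=' ')
        m=light if k[0]!='a' else allg
        N,lab,st,cen=cv2.connectedComponentsWithStats(m)
        l=lab[s[1],s[0]]
        if l==0: print("miss");continue
        ct=max(cv2.findContours((lab==l).astype(np.uint8),cv2.RETR_EXTERNAL,cv2.CHAIN_APPROX_NONE)[0],key=len)[:,0]
        z=0.012 if k[0]!='a' else 0.016
        P=plane(c,ct,z)
        keep=np.ones(len(P),bool)
        for _ in range(15):
            ce,r=circ(P[keep]); e=np.abs(np.linalg.norm(P[:,:2]-ce,axis=1)-r); keep=e<max(0.0015,np.median(e)*1.5)
        print(st[l],ce.round(4),r.round(4),keep.mean().round(2))
    out=cv2.cvtColor(fr,cv2.COLOR_RGB2BGR)
    if n=="top": out=out[110:300,70:450]
    else: out=out[120:330,90:410]
    cv2.imwrite(f"pics/{n}1.png",cv2.resize(out,None,fx=2.1,fy=2.1,interpolation=cv2.INTER_CUBIC))
E
```

```text
top bs [228 226 215] [  94  150   54   52 2156] [0.6193 0.2898] 0.0593 0.95
top ss [144 142 133] [ 106  245   42   39 1090] [0.4221 0.2746] 0.0396 0.91
top sr [220 219 203] [197 146  36  35 911] [0.6316 0.0781] 0.0396 0.99
top br [198 196 183] [ 354  128   55   51 2124] [ 0.6261 -0.2988] 0.06 0.8
top asq [122 128 135] [277 144  35  35 946] [ 0.6225 -0.1002] 0.0388 0.92
top ar [121 125 134] [ 376  213   39   37 1112] [ 0.449  -0.2996] 0.0396 0.84
scene bs [232 227 223] [ 341  168   56   37 1350] [0.6199 0.2814] 0.0681 0.64
scene ss [169 164 157] [  220     0   279   192 17621] [0.1205 0.6971] 0.4764 0.64
scene sr [235 230 227] [290 204  37  33 858] [0.6387 0.0699] 0.0423 0.61
scene br [223 218 213] [ 128  269   68   52 2484] [ 0.6324 -0.3059] 0.0624 0.6
scene asq [128 128 139] [228 225  35  42 999] [ 0.6336 -0.1107] 0.0411 0.6
scene ar [128 130 141] [109 217  37  40 954] [ 0.4599 -0.3092] 0.0418 0.61
```

View pics/top1.png

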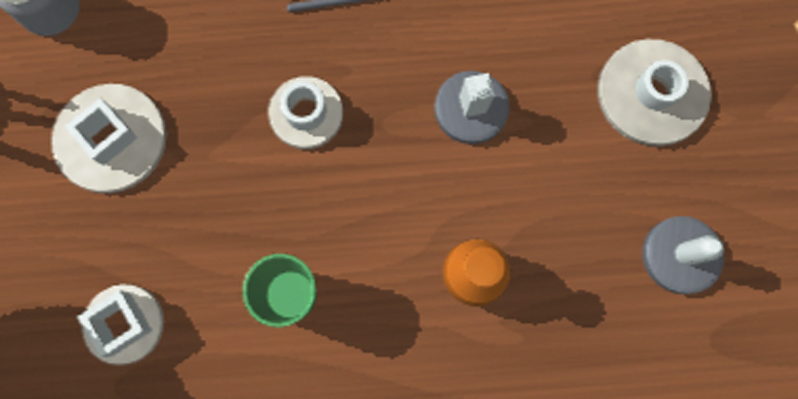

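View pics/scene1.png

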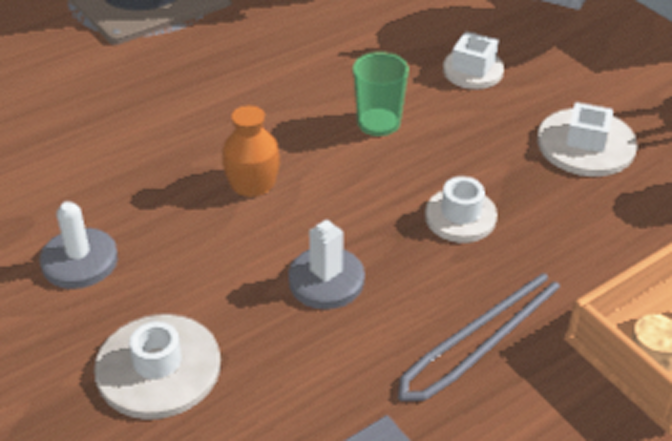

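The top-view disc fits match the known radii. The scene-view outlines include the discs' rims, so those are biased. For the square yaws I'll zoom in on the corners.

```bash
python3 - <<'E'
from plant import *
from h import *
T=read_camera("top");S=read_camera("scene")
def crop(c,u,v,w=22,h=22,s=8):
    f=c["frame"][v-h:v+h,u-w:u+w]
    f=cv2.resize(f,None,fx=s,fy=s,interpolation=cv2.INTER_CUBIC)
    for k in range(0,2*w,10): cv2.putText(f,str(u-w+k),(k*s,8),0,.3,(255,0,0)); f[:14,k*s]=(255,0,0)
    for k in range(0,2*h,10): cv2.putText(f,str(v-h+k),(0,k*s+10),0,.3,(255,0,0)); f[k*s,:14]=(255,0,0)
    return f[:,:,::-1]
a=np.hstack([crop(T,295,158,w=16,h=18),crop(T,117,172,16,18),crop(T,124,264,16,18)])
b=np.hstack([crop(S,243,244,16,18),crop(S,371,182,16,18),crop(S,317,147,16,18)])
cv2.imwrite("pics/z1.png",np.vstack([a,b]))
E
```

```text
(no output)
```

View pics/z1.png

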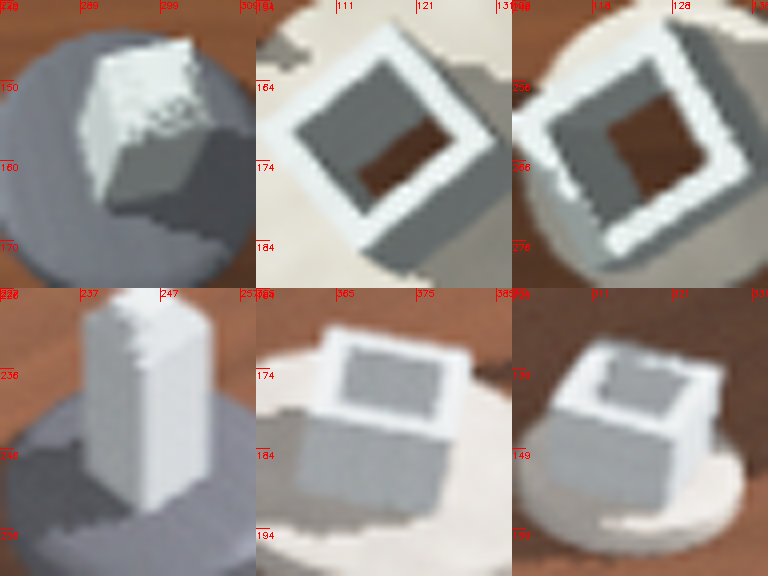

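```bash
python3 - <<'E'
from plant import *
from h import *
T=read_camera("top");S=read_camera("scene")
def go(c,o,pts,z,name):
    uv=(np.array(pts)+.5)/8-.5+np.array(o); P=plane(c,uv,z)[:,:2]
    d=np.diff(P,axis=0)
    print(name,"mean",P.mean(0).round(4),"opp",((P[0]+P[2])/2).round(4),"len",np.linalg.norm(d,axis=1).round(4),"ang mod90",(np.degrees(np.arctan2(d[:,1],d[:,0]))%90).round(1))
go(S,(227,226),[(82,202),(147,226),(210,180)],.016,"post scene")
go(T,(279,140),[(78,130),(100,205),(185,185)],.016,"post top")
go(T,(101,154),[(134,22),(240,142),(106,248),(8,135),(134,22)],.044,"bs top")
go(T,(108,246),[(153,22),(238,165),(100,255),(2,135),(153,22)],.044,"ss top")
go(S,(355,164),[(72,38),(215,64),(195,153),(47,128),(72,38)],.044,"bs sc")
go(S,(301,131),[(92,52),(212,80),(165,150),(42,118),(92,52)],.044,"ss sc")
for c in(T,S):
  for n,p in dict(bs=(.6193,.2898,.044),ss=(.4221,.2746,.044),sr=(.6316,.0781,.044),br=(.6261,-.2988,.044),asq=(.6225,-.1002,.082),ar=(.449,-.2996,.082)).items(): print(n,proj(c,p).round(1))
E
```

```text
post scene mean [ 0.6325 -0.1085] opp [ 0.6288 -0.1061] len [0.0201 0.0244] ang mod90 [28.6 10.1]
post top mean [ 0.6207 -0.0986] opp [ 0.6251 -0.102 ] len [0.0227 0.0247] ang mod90 [10.1  9.4]
bs top mean [0.6267 0.2885] opp [0.6209 0.2896] len [0.0461 0.0446 0.0427 0.0446] ang mod90 [38.5 36.8 38.6 41.2]
ss top mean [0.4286 0.2715] opp [0.4241 0.2722] len [0.0433 0.0399 0.0403 0.046 ] ang mod90 [29.8 29.4 38.4 33.8]
bs sc mean [0.6157 0.2875] opp [0.622  0.2867] len [0.0458 0.0479 0.046  0.0492] ang mod90 [38.  36.5 39.6 36.3]
ss sc mean [0.4271 0.2681] opp [0.4333 0.2661] len [0.0436 0.0469 0.0443 0.0455] ang mod90 [32.2 28.8 30.3 27.8]
bs [[115.5 171. ]]
ss [[122.2 263.8]]
sr [[213.5 158.5]]
br [[386.4 148.3]]
asq [[298.1 150.7]]
ar [[408.3 227.2]]
bs [[371.2 174.4]]
ss [[316.2 140.2]]
sr [[310.6 208.8]]
br [[164.3 279.4]]
asq [[245.2 225.2]]
ar [[123.9 216.1]]
```

The post yaw is about 10°, the big square hub about 38° and the small square hub about 31°. The scene camera puts things about 6 mm away from where the top camera does. I'll move the gripper over the big round wheel and use its known position to see which camera is right.

```bash
cat >> h.py <<'E'
def goal(s,x,y,z,psi=None):
    M=R.from_quat(s["tcp_rot"]).as_matrix()
    cur=np.degrees(np.arctan2(M[1,1],M[0,1]))
    t=0 if psi is None else (psi-cur+90)%180-90
    # target: exactly down
    p=np.radians(cur+t); Y=np.array([np.cos(p),np.sin(p),0]);Z=np.array([0,0,-1.]);G=np.c_[np.cross(Y,Z),Y,Z]
    rv=R.from_matrix(M.T@G).as_rotvec(); d=M.T@(np.array([x,y,z])-s["eef_pos"])
    print("psi",cur.round(1),"pos",np.round(s["eef_pos"],4),"F",np.round(s["contact_force"],1),"op",round(s["opening"],3),"t",round(s["time"],2),"q6",s["qpos"][5].round(2)); print("ROW",[rv.round(4).tolist(),d.round(4).tolist()])
E
python3 - <<'E'
from plant import *
from h import *
goal(get_state(),.626,-.299,.2,20)
E
```

```text
psi 65.8 pos [0.2763 0.6158 0.2311] F [-0.7  0.8  0.8] op 0.997 t 0.4 q6 -0.15
ROW [[-0.0003, 0.0001, 0.7999], [-0.6936, -0.6914, 0.0313]]
```

>>> arm_command([
  [[0,0,0.8],[-0.694,-0.691,0.031],1],
  [[0,0,0.8],[-0.694,-0.691,0.031],1],
  [[0,0,0.8],[-0.694,-0.691,0.031],1],
  [[0,0,0.8],[-0.694,-0.691,0.031],1],
  [[0,0,0.8],[-0.694,-0.691,0.031],1],
  [[0,0,0.8],[-0.694,-0.691,0.031],1],
  [[0,0,0.8],[-0.694,-0.691,0.031],1],
  [[0,0,0.8],[-0.694,-0.691,0.031],1],
  [[0,0,0.8],[-0.694,-0.691,0.031],1],
  [[0,0,0.8],[-0.694,-0.691,0.031],1],
  [[0,0,0.8],[-0.694,-0.691,0.031],1],
  [[0,0,0.8],[-0.694,-0.691,0.031],1],
])

```text
time: 1.9
eef_pos: [0.5449, -0.0863, 0.208]
tcp_rot: [0.574, 0.819, 0.0, 0.0]
contact_force: [0.4, 0.8, -0.6]
opening: 0.999
```

```bash
python3 - <<'E'
from plant import *
from h import *
goal(get_state(),.626,-.299,.09,20)
E
```

```text
psi 20.0 pos [ 0.5449 -0.0863  0.208 ] F [ 0.4  0.8 -0.6] op 0.999 t 1.9 q6 -0.69
ROW [[0.0007, 0.0007, -0.0005], [-0.2275, 0.0035, 0.1181]]
```

>>> arm_command([
  [[0,0,0],[-0.228,0.0035,0.01],1],
  [[0,0,0],[-0.228,0.0035,0.01],1],
  [[0,0,0],[-0.228,0.0035,0.01],1],
  [[0,0,0],[-0.228,0.0035,0.01],1],
  [[0,0,0],[-0.228,0.0035,0.06],1],
  [[0,0,0],[-0.228,0.0035,0.118],1],
  [[0,0,0],[-0.228,0.0035,0.118],1],
  [[0,0,0],[-0.228,0.0035,0.118],1],
])

```text
time: 2.9
eef_pos: [0.6273, -0.3, 0.0923]
tcp_rot: [0.574, 0.819, 0.0, 0.002]
contact_force: [0.1, 1.0, 0.8]
opening: 1.002
```

```bash
python3 - <<'E'
from plant import *
from h import *
s=get_state();goal(s,.626,-.299,.08,20)
T=read_camera("top");S=read_camera("scene")
p=s["eef_pos"]
print(proj(T,p),proj(S,p))
a=[]
for c in(T,S):
    u,v=proj(c,p)[0].astype(int);w=36
    v=min(max(v,w),384-w)
    f=cv2.resize(c["frame"][v-w:v+w,u-w:u+w],None,fx=5.5,fy=5.5,interpolation=cv2.INTER_CUBIC)[:,:,::-1].copy()
    q=((proj(c,p)[0]-[u-w,v-w]+.5)*5.5).astype(int); cv2.drawMarker(f,tuple(int(x) for x in q),(0,0,255),0,20)
    q=((proj(c,[.626,-.299,.044])[0]-[u-w,v-w]+.5)*5.5).astype(int); cv2.drawMarker(f,tuple(int(x) for x in q),(255,0,0),0,20)
    a.append(f)
cv2.imwrite("pics/g1.png",np.hstack(a))
E
```

```text
psi 20.0 pos [ 0.6273 -0.3     0.0923] F [0.1 1.  0.8] op 1.002 t 2.9 q6 -0.94
ROW [[0.0024, 0.003, -0.0002], [0.0015, -0.0009, 0.0123]]
[[395.72891413 139.77088164]] [[161.16943577 263.83768328]]
```

View pics/g1.png

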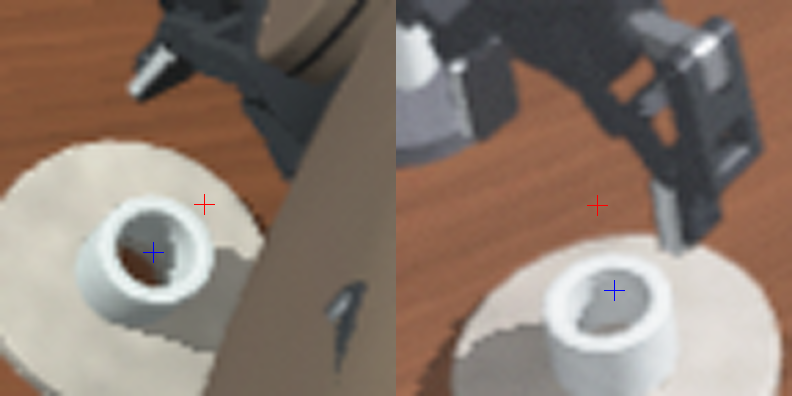

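The top ring centre is about 1 px off the prediction, which is about 2 mm. I'll squeeze the hub lightly at two yaws. That centres it exactly in the gripper and also calibrates the top camera.

>>> arm_command([
  [[0.0024,0.003,0],[0,0,0.03],1],
  [[0.0024,0.003,0],[0,0,0.06],1],
  [[0.0024,0.003,0],[0,0,0.077],1],
  [[0.0024,0.003,0],[0,0,0.077],1],
  [[0.0024,0.003,0],[0,0,0.077],0.3],
  [[0.0024,0.003,0],[0,0,0.077],-0.2],
  [[0.0024,0.003,0],[0,0,0.077],-1],
  [[0.0024,0.003,0],[0,0,0.077],-1],
  [[0.0024,0.003,0],[0,0,0.077],-1],
  [[0.0024,0.003,0],[0,0,0.077],-1],
], force=25)

```text
time: 4.25
eef_pos: [0.6294, -0.3018, 0.0195]
tcp_rot: [0.573, 0.819, -0.0, 0.003]
contact_force: [-2.8, 0.4, 6.3]
opening: 0.53
```

```bash
python3 - <<'E'
from plant import *
from h import *
s=get_state();goal(s,.627,-.3,.014,20)
E
```

```text
psi 20.0 pos [ 0.6294 -0.3018  0.0195] F [-2.8  0.4  6.3] op 0.53 t 4.25 q6 -0.94
ROW [[0.0025, 0.0049, 0.0004], [0.0025, -0.0016, 0.0055]]
```

>>> arm_command([
  [[0,0,0],[0,0,-0.001],-1],
  [[0,0,0],[0,0,-0.001],-1],
  [[0,0,0],[0,0,-0.001],-1],
])

```text
time: 4.62
eef_pos: [0.6288, -0.3013, 0.0196]
tcp_rot: [0.573, 0.819, -0.0, 0.002]
contact_force: [-1.2, 0.8, -4.1]
opening: 0.529
```

```bash
python3 - <<'E'
from plant import *
from h import *
s=get_state();goal(s,.627,-.3,.014,20);print(s["wrist_torque"])
T=read_camera("top");S=read_camera("scene")
p=s["eef_pos"]; M=R.from_quat(s["tcp_rot"]).as_matrix()
a=[]
for c in(T,S):
    u,v=proj(c,p)[0].astype(int);w=36
    v=min(max(v,w),384-w)
    f=cv2.resize(c["frame"][v-w:v+w,u-w:u+w],None,fx=5.5,fy=5.5,interpolation=cv2.INTER_CUBIC)[:,:,::-1].copy()
    q=((proj(c,p)[0]-[u-w,v-w]+.5)*5.5).astype(int); cv2.drawMarker(f,tuple(int(x) for x in q),(0,0,255),0,20)
    for th in np.arange(0,6.28,.1):
      for r,z in((.023,.044),(.06,.012)):
        q=((proj(c,[p[0]+r*np.cos(th),p[1]+r*np.sin(th),z])[0]-[u-w,v-w]+.5)*5.5).astype(int); cv2.circle(f,tuple(int(x) for x in q),1,(255,0,0),-1)
    a.append(f)
cv2.imwrite("pics/g2.png",np.hstack(a))
E
```

```text
psi 20.0 pos [ 0.6288 -0.3013  0.0196] F [-1.2  0.8 -4.1] op 0.529 t 4.62 q6 -0.94
ROW [[0.0017, 0.0034, 0.0003], [0.0018, -0.0013, 0.0056]]
[0.03077598 0.12433454 0.04761877]
```

View pics/g2.png

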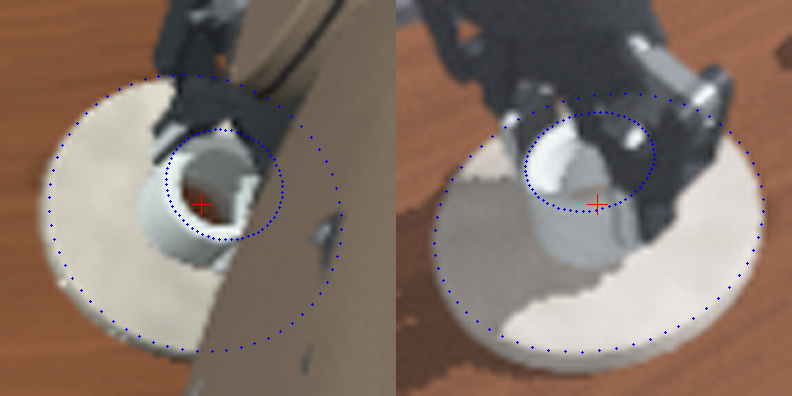

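The centring holds along the jaw axis, but the two cameras disagree by about 3 mm across it. I'll release, turn 90° and squeeze again.

>>> arm_command([
  [[0,0,0],[0,0,0],0.3],
  [[0,0,0],[0,0,0],1],
  [[0,0,0],[0,0,0],1],
  [[0,0,0],[0,0,0],1],
  [[0,0,0],[0.001,-0.001,-0.03],1],
  [[0,0,0],[0.001,-0.001,-0.06],1],
  [[0,0,0],[0.001,-0.001,-0.06],1],
])

```text
time: 5.6
eef_pos: [0.6295, -0.3019, 0.0834]
tcp_rot: [0.573, 0.819, -0.0, 0.006]
contact_force: [-0.3, 0.3, -0.3]
opening: 0.998
```

>>> arm_command([
  [[0,0,1.571],[0,0,0],1],
  [[0,0,1.571],[0,0,0],1],
  [[0,0,1.571],[0,0,0],1],
  [[0,0,1.571],[0,0,0],1],
  [[0,0,1.571],[0,0,0],1],
  [[0,0,1.571],[0,0,0],1],
  [[0,0,1.571],[0,0,0],1],
  [[0,0,1.571],[0,0,0],1],
  [[0,0,1.571],[0,0,0],1],
  [[0,0,1.571],[0,0,0],1],
])

```text
time: 6.85
eef_pos: [0.6287, -0.3014, 0.0816]
tcp_rot: [0.985, 0.174, 0.003, 0.003]
contact_force: [-0.8, -1.2, -0.0]
opening: 1.001
```

```bash
python3 - <<'E'
from plant import *
from h import *
s=get_state();goal(s,.6285,-.301,.0145,-70)
E
```

```text
psi -69.9 pos [ 0.6287 -0.3014  0.0816] F [-0.8 -1.2 -0. ] op 1.001 t 6.85 q6 0.63
ROW [[0.0073, -0.0044, 0.001], [-0.0004, -0.0009, 0.0671]]
```

>>> arm_command([
  [[0.0073,-0.0044,0],[0,-0.001,0.03],1],
  [[0.0073,-0.0044,0],[0,-0.001,0.06],1],
  [[0.0073,-0.0044,0],[0,-0.001,0.067],1],
  [[0.0073,-0.0044,0],[0,-0.001,0.067],1],
  [[0.0073,-0.0044,0],[0,-0.001,0.067],1],
  [[0.0073,-0.0044,0],[0,-0.001,0.067],0.3],
  [[0.0073,-0.0044,0],[0,-0.001,0.067],-0.2],
  [[0.0073,-0.0044,0],[0,-0.001,0.067],-1],
  [[0.0073,-0.0044,0],[0,-0.001,0.067],-1],
  [[0.0073,-0.0044,0],[0,-0.001,0.067],-1],
])

```text
time: 8.1
eef_pos: [0.6292, -0.3009, 0.0156]
tcp_rot: [0.985, 0.174, 0.0, 0.0]
contact_force: [-1.5, 2.1, 5.4]
opening: 0.531
```

```bash
cat > ov.py <<'E'
from plant import *
from h import *
import sys
def ov(name,circles,ctr,w=36,sc=5.5):
    T=read_camera("top");S=read_camera("scene");a=[]
    for c in(T,S):
        u,v=proj(c,ctr)[0].astype(int); v=min(max(v,w),384-w);u=min(max(u,w),512-w)
        f=cv2.resize(c["frame"][v-w:v+w,u-w:u+w],None,fx=sc,fy=sc,interpolation=cv2.INTER_CUBIC)[:,:,::-1].copy()
        for (x,y,z,r) in circles:
            for th in np.arange(0,6.28,.1):
                q=((proj(c,[x+r*np.cos(th),y+r*np.sin(th),z])[0]-[u-w,v-w]+.5)*sc).astype(int); cv2.circle(f,tuple(int(k) for k in q),1,(255,0,0),-1)
        a.append(f)
    cv2.imwrite(f"pics/{name}.png",np.hstack(a))
E
python3 - <<'E'
from ov import *
s=get_state();goal(s,.6285,-.301,.0145,-70)
p=s["eef_pos"]
ov("g3",[(p[0],p[1],.044,.023),(p[0],p[1],.012,.06)],[p[0],p[1],.03])
E
```

```text
psi -69.9 pos [ 0.6292 -0.3009  0.0156] F [-1.5  2.1  5.4] op 0.531 t 8.1 q6 0.63
ROW [[0.0003, -0.0006, 0.0009], [-0.0007, -0.0001, 0.0011]]
```

View pics/g3.png

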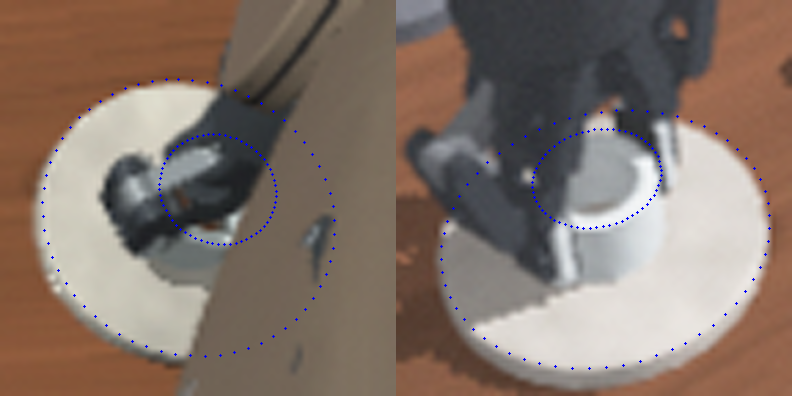

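The wheel is now centred at (0.629,-0.301). The scene overlay agrees with that. The top view reads about (-3,+2) mm off, so I'll correct for it and check the arbors with overlays.

```bash
python3 - <<'E'
from ov import *
for n,x,y in(("ar",.452,-.3017),("as",.6255,-.1023)):
    ov("o_"+n,[(x,y,.016,.04),(x,y,0,.04),(x,y,.082,.006),(x,y,.074,.012),(x,y,.016,.012)],[x,y,.03],w=27,sc=5)
cv2.imwrite("pics/o1.png",np.vstack([cv2.imread("pics/o_ar.png"),cv2.imread("pics/o_as.png")]))
E
```

```text
(no output)
```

View pics/o1.png

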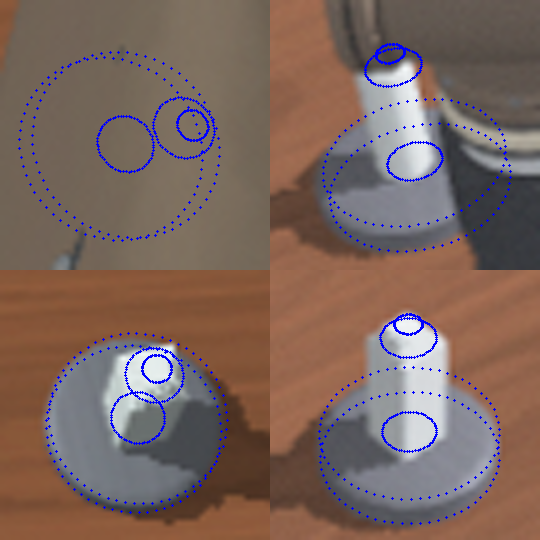

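```bash
python3 - <<'E'
from h import *
T=cv2.imread("pics/top0.png");S=cv2.imread("pics/scene0.png")
def crop(f,u,v,w=22,h=22,s=8):
    f=cv2.resize(f[v-h:v+h,u-w:u+w],None,fx=s,fy=s,interpolation=cv2.INTER_CUBIC)
    for k in range(0,2*w,5): cv2.putText(f,str(u-w+k),(k*s,8),0,.3,(0,255,0)); f[:14,k*s+4]=(0,0,255)
    for k in range(0,2*h,5): cv2.putText(f,str(v-h+k),(0,k*s+10),0,.3,(0,255,0)); f[k*s+4,:14]=(0,0,255)
    return f
cv2.imwrite("pics/z2.png",np.hstack([crop(T,400,231,24,24),crop(S,126,234,24,24)]))
E
```

```text
(no output)
```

View pics/z2.png

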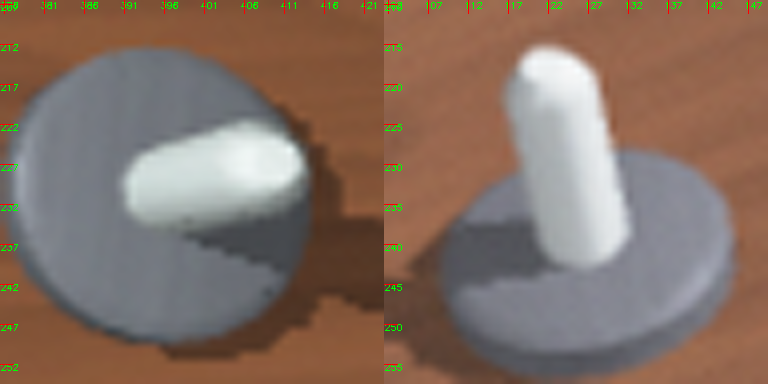

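```bash
python3 - <<'E'
from plant import *
from h import *
T=read_camera("top");S=read_camera("scene")
print("scene foot",plane(S,[126.8,240.9],.016),"tip",plane(S,[122.1,216.4],.082))
print("top foot",plane(T,[396.2,230.3],.016),"tip",plane(T,[410.9,226.3],.082))
p=[.45,-.3,.016]
for d in np.eye(3)*.01: print((proj(S,np.add(p,d))-proj(S,p)).round(2),(proj(T,np.add(p,d))-proj(T,p)).round(2))
E
```

```text
scene foot [[ 0.45608119 -0.30764072  0.016     ]] tip [[ 0.44765992 -0.30321573  0.082     ]]
top foot [[ 0.4497988  -0.30253529  0.016     ]] tip [[ 0.45033865 -0.30505751  0.082     ]]
[[1.88 2.62]] [[-0.76 -4.63]]
[[ 4.13 -1.81]] [[-4.62  0.35]]
[[-0.72 -3.15]] [[ 1.88 -0.51]]
```

Both views put the round arbor at about (0.452,-0.304). Now I'll grip harder and lift.

>>> arm_command([
  [[0,0,0],[0,0,0],-1],
  [[0,0,0],[0,0,0],-1],
  [[0,0,0],[0,0,-0.01],-1],
  [[0,0,0],[0,0,-0.03],-1],
  [[0,0,0],[0,0,-0.06],-1],
  [[0,0,0],[0,0,-0.1],-1],
  [[0,0,0],[0,0,-0.14],-1],
  [[0,0,0],[0,0,-0.14],-1],
  [[0,0,0],[0,0,-0.14],-1],
], force=80)

```text
time: 9.62
eef_pos: [0.6281, -0.3002, 0.1538]
tcp_rot: [0.985, 0.174, -0.001, -0.001]
contact_force: [-1.0, 0.1, -6.4]
opening: 0.513
```

```bash
python3 - <<'E'
from plant import *
from h import *
s=get_state();goal(s,.452,-.304,.15,-70)
E
```

```text
psi -69.9 pos [ 0.6281 -0.3002  0.1538] F [-1.   0.1 -6.4] op 0.513 t 9.62 q6 0.63
ROW [[-0.0022, 0.0013, 0.0009], [-0.1667, -0.0568, 0.0041]]
```

>>> arm_command([
  [[0,0,0],[-0.04,-0.014,0],-1],
  [[0,0,0],[-0.08,-0.028,0],-1],
  [[0,0,0],[-0.12,-0.042,0],-1],
  [[0,0,0],[-0.1667,-0.0568,0],-1],
  [[0,0,0],[-0.1667,-0.0568,0],-1],
  [[0,0,0],[-0.1667,-0.0568,0],-1],
  [[0,0,0],[-0.1667,-0.0568,0.02],-1],
  [[0,0,0],[-0.1667,-0.0568,0.04],-1],
  [[0,0,0],[-0.1667,-0.0568,0.04],-1],
  [[0,0,0],[-0.1667,-0.0568,0.04],-1],
])

```text
time: 10.88
eef_pos: [0.4527, -0.3041, 0.1144]
tcp_rot: [0.985, 0.174, -0.001, -0.001]
contact_force: [0.6, -0.0, -4.4]
opening: 0.515
```

```bash
python3 - <<'E'
from ov import *
s=get_state();goal(s,.452,-.304,.1,-70)
p=s["eef_pos"]; h=-.0156+p[2]
x,y=.452,-.304
ov("g4",[(p[0],p[1],h+.044,.023),(p[0],p[1],h+.012,.06),(x,y,.016,.04),(x,y,.074,.012)],[p[0],p[1],.08])
E
```

```text
psi -69.9 pos [ 0.4527 -0.3041  0.1144] F [ 0.6 -0.  -4.4] op 0.515 t 10.88 q6 0.44
ROW [[-0.0017, 0.001, 0.0016], [-0.0006, -0.0003, 0.0144]]
```

View pics/g4.png

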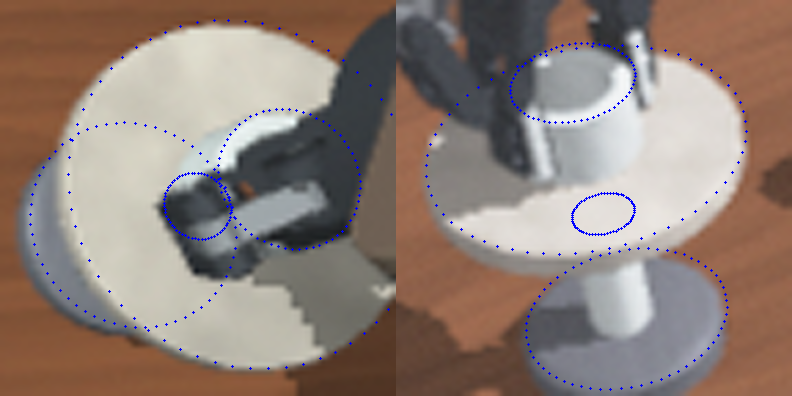

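The overlays agree: the wheel and foot are offset equally in both views. Lowering slowly.

>>> arm_command([
  [[0,0,0],[-0.0006,0,0.007],-1],
  [[0,0,0],[-0.0006,0,0.014],-1],
  [[0,0,0],[-0.0006,0,0.021],-1],
  [[0,0,0],[-0.0006,0,0.028],-1],
  [[0,0,0],[-0.0006,0,0.035],-1],
  [[0,0,0],[-0.0006,0,0.042],-1],
  [[0,0,0],[-0.0006,0,0.042],-1],
])

```text
time: 11.85
eef_pos: [0.4518, -0.3043, 0.0723]
tcp_rot: [0.985, 0.174, -0.001, -0.001]
contact_force: [-0.4, 0.3, -5.4]
opening: 0.513
```

No contact so far. Continuing.

>>> arm_command([
  [[0,0,0],[0,0,0.007],-1],
  [[0,0,0],[0,0,0.014],-1],
  [[0,0,0],[0,0,0.021],-1],
  [[0,0,0],[0,0,0.028],-1],
  [[0,0,0],[0,0,0.033],-1],
  [[0,0,0],[0,0,0.036],-1],
  [[0,0,0],[0,0,0.038],-1],
  [[0,0,0],[0,0,0.039],-1],
  [[0,0,0],[0,0,0.039],-1],
])

```text
time: 12.98
eef_pos: [0.4518, -0.3042, 0.0334]
tcp_rot: [0.985, 0.174, -0.001, -0.001]
contact_force: [-1.0, -0.1, -4.5]
opening: 0.517
```

>>> arm_command([
  [[0,0,0],[0,0,0.001],-1],
  [[0,0,0],[0,0,0.002],-1],
  [[0,0,0],[0,0,0.003],-1],
  [[0,0,0],[0,0,0.004],-1],
  [[0,0,0],[0,0,0.004],-1],
])

```text
time: 13.6
eef_pos: [0.4519, -0.3045, 0.032]
tcp_rot: [0.985, 0.174, -0.001, -0.001]
contact_force: [-6.4, 5.2, 11.7]
opening: 0.511
```

The force came up to about +12 N at TCP 0.032, so it's seated. Releasing and rising.

>>> arm_command([
  [[0,0,0],[0,0,-0.0005],-1],
  [[0,0,0],[0,0,-0.0005],0.2],
  [[0,0,0],[0,0,-0.0005],0.6],
  [[0,0,0],[0,0,-0.0005],1],
  [[0,0,0],[0,0,-0.0005],1],
  [[0,0,0],[0,0,-0.03],1],
  [[0,0,0],[0,0,-0.08],1],
  [[0,0,0],[0,0,-0.14],1],
  [[0,0,0],[0,0,-0.17],1],
  [[0,0,0],[0,0,-0.17],1],
])

```text
time: 14.85
eef_pos: [0.4538, -0.3061, 0.2055]
tcp_rot: [0.985, 0.175, 0.001, 0.002]
contact_force: [-0.3, 0.0, -0.5]
opening: 0.999
```

```bash
python3 - <<'E'
from ov import *
s=get_state();goal(s,.634,.0765,.2,20)
x,y=.452,-.304
ov("g5",[(x,y,.06,.023),(x,y,.028,.06)],[x,y,.04])
E
```

```text
psi -69.9 pos [ 0.4538 -0.3061  0.2055] F [-0.3  0.  -0.5] op 0.999 t 14.85 q6 0.44
ROW [[0.0038, 0.0021, -1.569], [0.3007, -0.2974, 0.0047]]
```

View pics/g5.png

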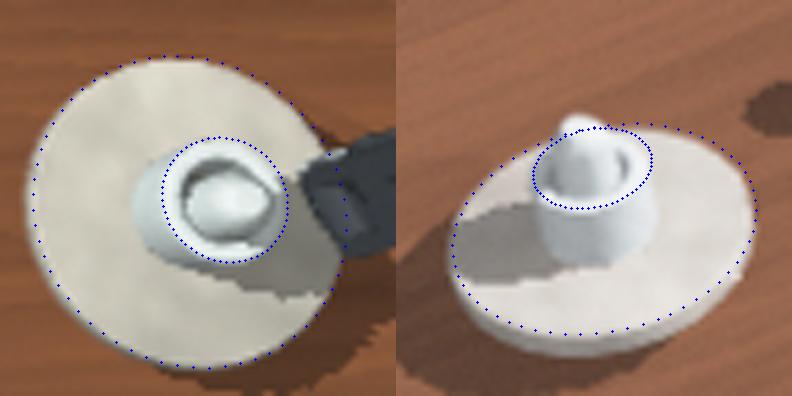

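The big round wheel is seated with the post sticking up through the bore. Next is the small round wheel.

```bash
python3 - <<'E'
from ov import *
s=get_state();goal(s,.6345,.0763,.19,-70)
E
```

```text
psi -69.9 pos [ 0.452  -0.3044  0.2009] F [-0.2  0.9  0.2] op 1.0 t 14.95 q6 0.44
ROW [[-0.004, 0.0026, 0.0017], [0.3022, -0.2947, 0.0113]]
```

>>> arm_command([
  [[0,0,0],[0.04,-0.04,0.01],1],
  [[0,0,0],[0.08,-0.08,0.01],1],
  [[0,0,0],[0.12,-0.12,0.01],1],
  [[0,0,0],[0.16,-0.16,0.01],1],
  [[0,0,0],[0.2,-0.2,0.01],1],
  [[0,0,0],[0.25,-0.25,0.01],1],
  [[0,0,0],[0.3022,-0.2947,0.01],1],
  [[0,0,0],[0.3022,-0.2947,0.03],1],
  [[0,0,0],[0.3022,-0.2947,0.07],1],
  [[0,0,0],[0.3022,-0.2947,0.1],1],
  [[0,0,0],[0.3022,-0.2947,0.11],1],
  [[0,0,0],[0.3022,-0.2947,0.11],1],
])

```text
time: 16.45
eef_pos: [0.6329, 0.0759, 0.0894]
tcp_rot: [0.985, 0.174, -0.003, -0.002]
contact_force: [-0.0, -0.1, 0.4]
opening: 1.001
```

```bash
python3 - <<'E'
from ov import *
s=get_state();goal(s,.6345,.0763,.0145,-70)
x,y=.6345,.0763
ov("g6",[(x,y,.044,.023),(x,y,.012,.04)],[x,y,.04])
E
```

```text
psi -70.0 pos [0.6329 0.0759 0.0894] F [-0.  -0.1  0.4] op 1.001 t 16.45 q6 1.18
ROW [[-0.0052, 0.006, 0.0009], [0.0021, 0.0006, 0.0748]]
```

View pics/g6.png

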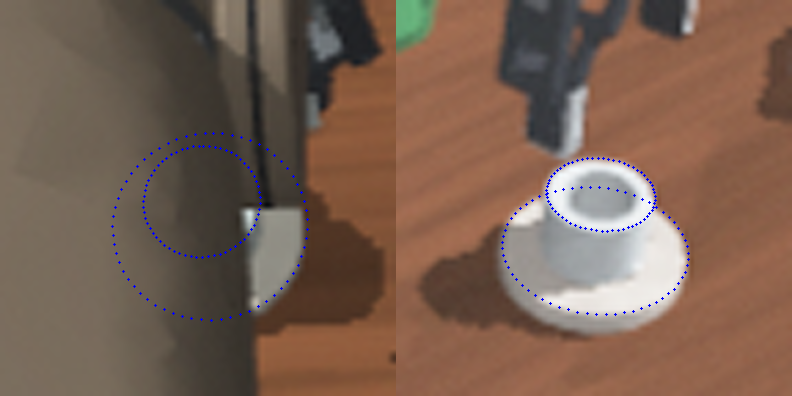

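The scene overlay matches the hub. Descending and gripping.

>>> arm_command([
  [[-0.004,0.005,0],[0.002,0.0006,0.03],1],
  [[-0.004,0.005,0],[0.002,0.0006,0.06],1],
  [[-0.004,0.005,0],[0.002,0.0006,0.0745],1],
  [[-0.004,0.005,0],[0.002,0.0006,0.0745],1],
  [[-0.004,0.005,0],[0.002,0.0006,0.0745],1],
  [[-0.004,0.005,0],[0.002,0.0006,0.0745],0.3],
  [[-0.004,0.005,0],[0.002,0.0006,0.0745],-0.2],
  [[-0.004,0.005,0],[0.002,0.0006,0.0745],-1],
  [[-0.004,0.005,0],[0.002,0.0006,0.0745],-1],
  [[-0.004,0.005,0],[0.002,0.0006,0.0745],-1],
], force=40)

```text
time: 17.8
eef_pos: [0.6374, 0.0766, 0.0189]
tcp_rot: [0.985, 0.174, 0.003, -0.0]
contact_force: [-1.2, 1.0, 5.6]
opening: 0.526
```

>>> arm_command([
  [[0,0,0],[0,0,0],-1],
  [[0,0,0],[0,0,0],-1],
], force=80)

```text
time: 18.05
eef_pos: [0.6378, 0.0766, 0.0193]
tcp_rot: [0.985, 0.174, 0.003, 0.0]
contact_force: [0.5, 0.1, 3.3]
opening: 0.513
```

```bash
python3 - <<'E'
from ov import *
s=get_state();goal(s,.452,-.304,.19,-70)
x,y,z=s["eef_pos"]
ov("g7",[(x,y,.044,.023),(x,y,.012,.04)],[x,y,.04])
E
```

```text
psi -69.9 pos [0.6378 0.0766 0.0193] F [0.5 0.1 3.3] op 0.513 t 18.05 q6 1.18
ROW [[0.0012, -0.0061, 0.001], [-0.304, 0.294, -0.1722]]
```

View pics/g7.png

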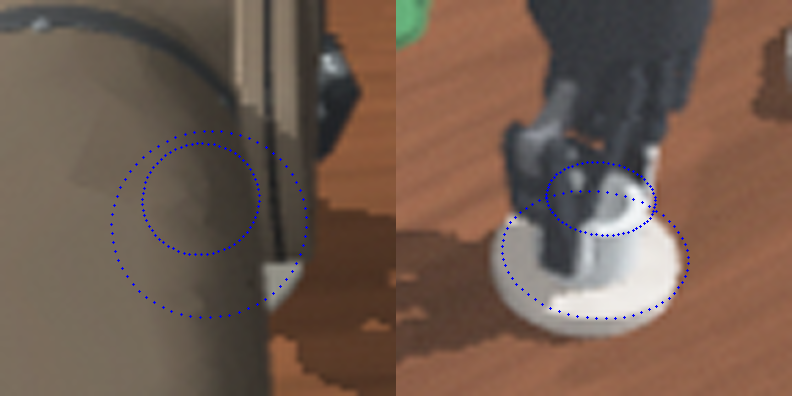

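The TCP ended about 3 mm beyond the hub in x, so the wheel sits off-centre along tool x. I'll lift it and measure the offset at the arbor.

>>> arm_command([
  [[0,0,0],[0,0,-0.015],-1],
  [[0,0,0],[0,0,-0.04],-1],
  [[0,0,0],[0,0,-0.08],-1],
  [[0,0,0],[0,0,-0.12],-1],
  [[0,0,0],[0,0,-0.16],-1],
  [[0,0,0],[0,0,-0.172],-1],
  [[0,0,0],[-0.05,0.05,-0.172],-1],
  [[0,0,0],[-0.1,0.1,-0.172],-1],
  [[0,0,0],[-0.15,0.15,-0.172],-1],
  [[0,0,0],[-0.2,0.2,-0.172],-1],
  [[0,0,0],[-0.25,0.25,-0.172],-1],
  [[0,0,0],[-0.3,0.294,-0.172],-1],
])

```text
time: 19.65
eef_pos: [0.4743, -0.2635, 0.188]
tcp_rot: [0.985, 0.174, 0.002, -0.001]
contact_force: [0.5, -0.8, -2.2]
opening: 0.51
```

>>> arm_command([
  [[0,0,0],[0,0,0],-1],
  [[0,0,0],[0,0,0],-1],
])

```text
time: 19.9
eef_pos: [0.4733, -0.2628, 0.1861]
tcp_rot: [0.985, 0.174, 0.001, -0.003]
contact_force: [0.6, -0.3, -2.8]
opening: 0.508
```

```bash
python3 - <<'E'
from ov import *
s=get_state();goal(s,.4552,-.303,.135,-70)
E
```

```text
psi -70.0 pos [ 0.4733 -0.2628  0.1861] F [ 0.6 -0.3 -2.8] op 0.508 t 19.9 q6 0.52
ROW [[-0.005, -0.003, -0.0002], [-0.0309, 0.0319, 0.0509]]
```

>>> arm_command([
  [[-0.005,-0.003,0],[-0.031,0.032,0.01],-1],
  [[-0.005,-0.003,0],[-0.031,0.032,0.025],-1],
  [[-0.005,-0.003,0],[-0.031,0.032,0.045],-1],
  [[-0.005,-0.003,0],[-0.031,0.032,0.051],-1],
  [[-0.005,-0.003,0],[-0.031,0.032,0.051],-1],
  [[-0.005,-0.003,0],[-0.031,0.032,0.051],-1],
  [[-0.005,-0.003,0],[-0.031,0.032,0.051],-1],
])

```text
time: 20.78
eef_pos: [0.4557, -0.3034, 0.1358]
tcp_rot: [0.985, 0.174, 0.0, 0.001]
contact_force: [-0.4, -0.5, -2.5]
opening: 0.507
```

```bash
python3 - <<'E'
from ov import *
s=get_state();goal(s,.4552,-.303,.12,-70)
p=s["eef_pos"]; h=-.0193+p[2]
x,y=.452,-.304
ov("g8",[(x,y,h+.044,.023),(x,y,h+.012,.04),(x,y,.028,.06),(x,y,.06,.023)],[p[0],p[1],.09])
E
```

```text
psi -70.0 pos [ 0.4557 -0.3034  0.1358] F [-0.4 -0.5 -2.5] op 0.507 t 20.77 q6 0.45
ROW [[0.0016, -0.0007, 0.0001], [-0.0003, -0.0006, 0.0158]]
```

View pics/g8.png

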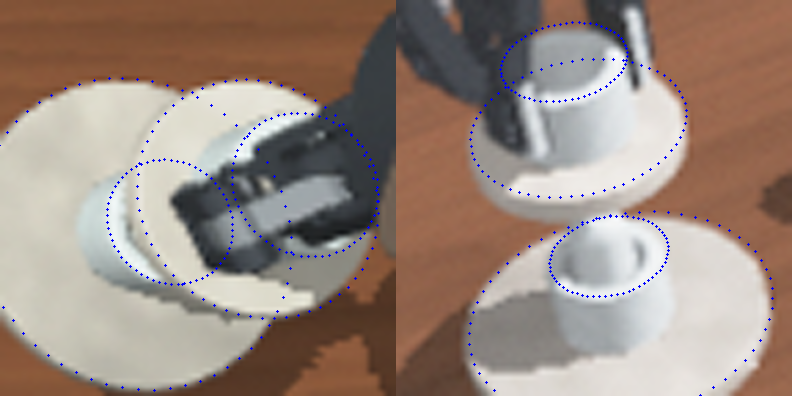

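Both overlays show the wheel over the post to within about 1 mm. Lowering.

>>> arm_command([
  [[0,0,0],[0,0,0.008],-1],
  [[0,0,0],[0,0,0.016],-1],
  [[0,0,0],[0,0,0.024],-1],
  [[0,0,0],[0,0,0.03],-1],
  [[0,0,0],[0,0,0.036],-1],
  [[0,0,0],[0,0,0.042],-1],
  [[0,0,0],[0,0,0.047],-1],
  [[0,0,0],[0,0,0.05],-1],
  [[0,0,0],[0,0,0.052],-1],
  [[0,0,0],[0,0,0.052],-1],
])

```text
time: 22.12
eef_pos: [0.4555, -0.3034, 0.0835]
tcp_rot: [0.985, 0.174, 0.0, 0.0]
contact_force: [0.5, 0.4, -2.2]
opening: 0.515
```

>>> arm_command([
  [[0,0,0],[0,0,0.001],-1],
  [[0,0,0],[0,0,0.002],-1],
  [[0,0,0],[0,0,0.003],-1],
  [[0,0,0],[0,0,0.004],-1],
  [[0,0,0],[0,0,0.005],-1],
  [[0,0,0],[0,0,0.0055],-1],
  [[0,0,0],[0,0,0.0055],-1],
])

```text
time: 23.0
eef_pos: [0.4554, -0.3036, 0.0792]
tcp_rot: [0.985, 0.174, 0.0, 0.0]
contact_force: [-4.1, 2.7, 6.1]
opening: 0.515
```

It seated at 0.0792, against a predicted 0.0793. Releasing.

>>> arm_command([
  [[0,0,0],[0,0,0],-1],
  [[0,0,0],[0,0,0],0.2],
  [[0,0,0],[0,0,0],0.6],
  [[0,0,0],[0,0,0],1],
  [[0,0,0],[0,0,0],1],
  [[0,0,0],[0,0,-0.03],1],
  [[0,0,0],[0,0,-0.08],1],
  [[0,0,0],[0,0,-0.12],1],
  [[0,0,0],[0,0,-0.12],1],
])

```text
time: 24.12
eef_pos: [0.4573, -0.3053, 0.204]
tcp_rot: [0.985, 0.174, 0.003, 0.004]
contact_force: [0.1, 0.4, 0.1]
opening: 1.001
```

```bash
python3 - <<'E'
from ov import *
s=get_state();goal(s,.622,.287,.19,-52)
x,y=.452,-.304
ov("g9",[(x,y,.104,.023),(x,y,.072,.04),(x,y,.028,.06)],[x,y,.05])
E
```

```text
psi -70.0 pos [ 0.4573 -0.3053  0.204 ] F [0.1 0.4 0.1] op 1.001 t 24.12 q6 0.45
ROW [[0.0094, -0.0025, -0.3141], [0.3573, -0.5003, 0.0109]]
```

View pics/g9.png

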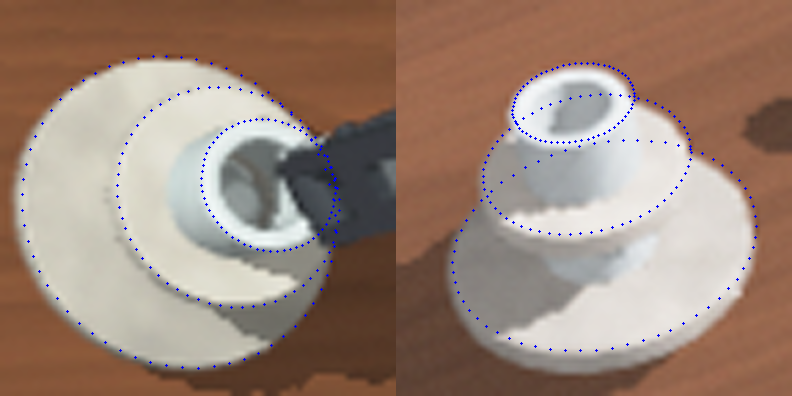

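The round stack is fully home in both views. Next is the big square wheel, with jaw yaw at -52°.

>>> arm_command([
  [[0,0,0],[0.03,-0.042,0],1],
  [[0,0,-0.08],[0.06,-0.084,0.005],1],
  [[0,0,-0.16],[0.09,-0.126,0.005],1],
  [[0,0,-0.24],[0.125,-0.175,0.005],1],
  [[0,0,-0.314],[0.16,-0.224,0.005],1],
  [[0,0,-0.314],[0.195,-0.273,0.005],1],
  [[0,0,-0.314],[0.23,-0.322,0.005],1],
  [[0,0,-0.314],[0.265,-0.371,0.005],1],
  [[0,0,-0.314],[0.3,-0.42,0.005],1],
  [[0,0,-0.314],[0.33,-0.462,0.005],1],
  [[0,0,-0.314],[0.357,-0.5,0.005],1],
  [[0,0,-0.314],[0.357,-0.5,0.005],1],
])

```text
time: 25.72
eef_pos: [0.6185, 0.291, 0.1903]
tcp_rot: [0.945, 0.327, -0.002, 0.0]
contact_force: [-0.2, 0.2, 1.0]
opening: 1.004
```

```bash
python3 - <<'E'
from ov import *
s=get_state();goal(s,.622,.287,.085,-52)
E
```

```text
psi -51.8 pos [0.6185 0.291  0.1903] F [-0.2  0.2  1. ] op 1.004 t 25.73 q6 1.2
ROW [[-0.0012, 0.0043, 0.0037], [0.0007, 0.0054, 0.1053]]
```

>>> arm_command([
  [[-0.001,0.004,0.004],[0,0.005,0.03],1],
  [[-0.001,0.004,0.004],[0,0.005,0.06],1],
  [[-0.001,0.004,0.004],[0,0.005,0.09],1],
  [[-0.001,0.004,0.004],[0,0.005,0.105],1],
  [[-0.001,0.004,0.004],[0,0.005,0.105],1],
  [[-0.001,0.004,0.004],[0,0.005,0.105],1],
])

```text
time: 26.48
eef_pos: [0.6221, 0.2869, 0.0867]
tcp_rot: [0.946, 0.325, 0.001, 0.0]
contact_force: [0.6, 0.4, 0.9]
opening: 1.002
```

```bash
python3 - <<'E'
from ov import *
s=get_state();goal(s,.622,.287,.0145,-52)
x,y=.622,.287
ov("g10",[(x,y,.044,.023),(x,y,.012,.06)],[x,y,.03])
E
```

```text
psi -52.0 pos [0.6221 0.2869 0.0867] F [0.6 0.4 0.9] op 1.002 t 26.48 q6 1.19
ROW [[0.0007, -0.0016, -0.0006], [-0.0001, -0.0002, 0.0722]]
```

View pics/g10.png

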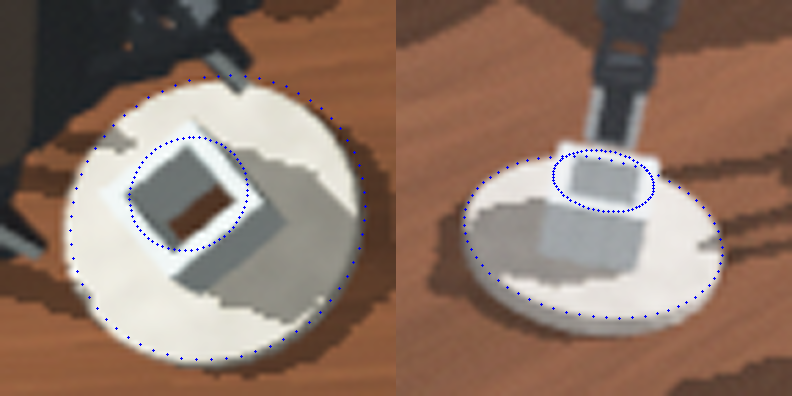

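>>> arm_command([
  [[0,0,0],[0,0,0.03],1],
  [[0,0,0],[0,0,0.06],1],
  [[0,0,0],[0,0,0.072],1],
  [[0,0,0],[0,0,0.072],1],
  [[0,0,0],[0,0,0.072],1],
  [[0,0,0],[0,0,0.072],0.3],
  [[0,0,0],[0,0,0.072],-0.2],
  [[0,0,0],[0,0,0.072],-1],
  [[0,0,0],[0,0,0.072],-1],
  [[0,0,0],[0,0,0.072],-1],
], force=40)

```text
time: 27.82
eef_pos: [0.6228, 0.2878, 0.0164]
tcp_rot: [0.946, 0.325, 0.002, -0.0]
contact_force: [-2.5, 2.1, 5.2]
opening: 0.532
```

>>> arm_command([
  [[0,0,0],[0,0,0],-1],
  [[0,0,0],[0,0,0],-1],
], force=80)

```text
time: 28.08
eef_pos: [0.6232, 0.2879, 0.0166]
tcp_rot: [0.946, 0.325, 0.002, -0.0]
contact_force: [0.2, 0.4, 3.4]
opening: 0.524
```

```bash
python3 - <<'E'
from ov import *
s=get_state();goal(s,.6255,-.1035,.19,-80)
x,y,z=s["eef_pos"]
ov("g11",[(x,y,.044,.023),(x,y,.012,.06)],[x,y,.03])
E
```

```text
psi -52.0 pos [0.6232 0.2879 0.0166] F [0.2 0.4 3.4] op 0.524 t 28.07 q6 1.19
ROW [[-0.0003, -0.0045, 0.4882], [-0.2382, 0.3101, -0.1742]]
```

View pics/g11.png

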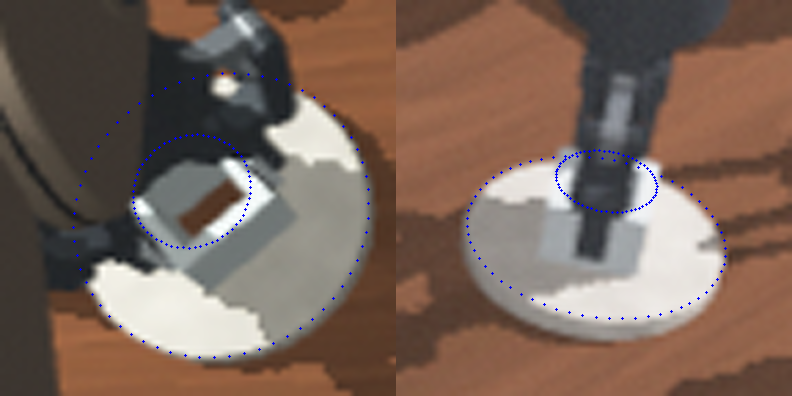

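>>> arm_command([
  [[0,0,0],[0,0,-0.015],-1],
  [[0,0,0],[0,0,-0.04],-1],
  [[0,0,0],[0,0,-0.08],-1],
  [[0,0,0],[0,0,-0.12],-1],
  [[0,0,0],[0,0,-0.155],-1],
  [[0,0,0],[-0.02,0.026,-0.155],-1],
  [[0,0,0.1],[-0.05,0.065,-0.155],-1],
  [[0,0,0.2],[-0.09,0.117,-0.155],-1],
  [[0,0,0.3],[-0.13,0.169,-0.155],-1],
  [[0,0,0.4],[-0.17,0.221,-0.155],-1],
  [[0,0,0.488],[-0.21,0.272,-0.155],-1],
  [[0,0,0.488],[-0.238,0.31,-0.155],-1],
])

```text
time: 29.68
eef_pos: [0.624, -0.1053, 0.1695]
tcp_rot: [0.996, 0.087, 0.001, -0.001]
contact_force: [1.4, 0.1, -4.2]
opening: 0.522
```

```bash
python3 - <<'E'
from ov import *
s=get_state();goal(s,.6265,-.1035,.12,-80)
E
```

```text
psi -80.0 pos [ 0.624  -0.1053  0.1695] F [ 1.4  0.1 -4.2] op 0.522 t 29.68 q6 1.07
ROW [[-0.0021, -0.0014, -0.0007], [0.0027, -0.0012, 0.0495]]
```

>>> arm_command([
  [[0,0,0],[0.0027,-0.0012,0.01],-1],
  [[0,0,0],[0.0027,-0.0012,0.03],-1],
  [[0,0,0],[0.0027,-0.0012,0.048],-1],
  [[0,0,0],[0.0027,-0.0012,0.048],-1],
  [[0,0,0],[0.0027,-0.0012,0.048],-1],
])

```text
time: 30.3
eef_pos: [0.6267, -0.1026, 0.1215]
tcp_rot: [0.996, 0.088, 0.001, -0.001]
contact_force: [0.6, -0.9, -3.8]
opening: 0.52
```

```bash
python3 - <<'E'
from ov import *
s=get_state();goal(s,.6265,-.1035,.1,-80)
p=s["eef_pos"]; h=-.0166+p[2]
x,y=.6265,-.1035
ov("g12",[(x,y,h+.044,.023),(x,y,h+.012,.06),(x,y,.016,.04),(x,y,.016,.012)],[p[0],p[1],.07])
E
```

```text
psi -80.0 pos [ 0.6267 -0.1026  0.1215] F [ 0.6 -0.9 -3.8] op 0.52 t 30.3 q6 1.07
ROW [[-0.002, -0.0014, 0.0007], [-0.0004, 0.0008, 0.0215]]
```

View pics/g12.png

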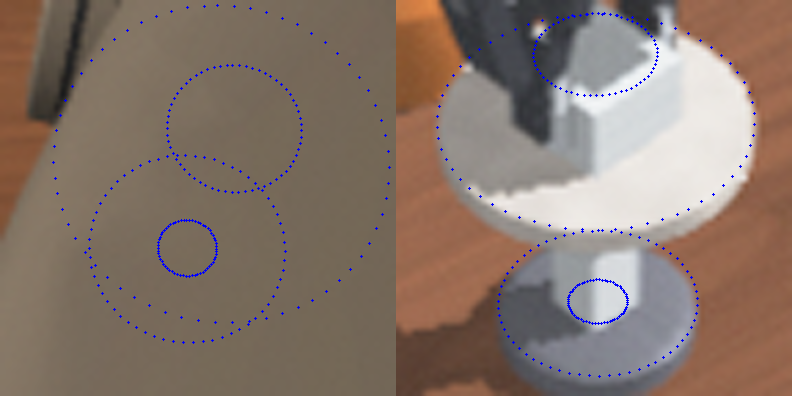

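The wheel, foot and post are aligned in the scene view, with the hub's front edge and the post's front edge both at x=597. Lowering.

>>> arm_command([
  [[0,0,0],[0,0.0005,0.007],-1],
  [[0,0,0],[0,0.0005,0.014],-1],
  [[0,0,0],[0,0.0005,0.021],-1],
  [[0,0,0],[0,0.0005,0.028],-1],
  [[0,0,0],[0,0.0005,0.035],-1],
  [[0,0,0],[0,0.0005,0.042],-1],
  [[0,0,0],[0,0.0005,0.042],-1],
])

```text
time: 31.28
eef_pos: [0.6269, -0.1034, 0.0795]
tcp_rot: [0.996, 0.087, 0.001, -0.001]
contact_force: [-0.1, 0.4, -5.1]
opening: 0.52
```

>>> arm_command([
  [[0,0,0],[0,0,0.007],-1],
  [[0,0,0],[0,0,0.014],-1],
  [[0,0,0],[0,0,0.021],-1],
  [[0,0,0],[0,0,0.028],-1],
  [[0,0,0],[0,0,0.034],-1],
  [[0,0,0],[0,0,0.039],-1],
  [[0,0,0],[0,0,0.042],-1],
  [[0,0,0],[0,0,0.0445],-1],
  [[0,0,0],[0,0,0.0445],-1],
])

```text
time: 32.4
eef_pos: [0.6269, -0.1033, 0.0349]
tcp_rot: [0.996, 0.087, 0.001, -0.001]
contact_force: [0.4, -0.7, -3.7]
opening: 0.524
```

>>> arm_command([
  [[0,0,0],[0,0,0.001],-1],
  [[0,0,0],[0,0,0.002],-1],
  [[0,0,0],[0,0,0.003],-1],
  [[0,0,0],[0,0,0.004],-1],
  [[0,0,0],[0,0,0.004],-1],
])

```text
time: 33.02
eef_pos: [0.627, -0.1034, 0.0327]
tcp_rot: [0.996, 0.087, 0.0, -0.001]
contact_force: [-5.6, 1.7, 6.2]
opening: 0.523
```

Seated. Releasing and rising.

>>> arm_command([
  [[0,0,0],[0,0,0],-1],
  [[0,0,0],[0,0,0],0.2],
  [[0,0,0],[0,0,0],0.6],
  [[0,0,0],[0,0,0],1],
  [[0,0,0],[0,0,0],1],
  [[0,0,0],[0,0,-0.03],1],
  [[0,0,0],[0,0,-0.08],1],
  [[0,0,0],[0,0,-0.14],1],
  [[0,0,0],[0,0,-0.165],1],
  [[0,0,0],[0,0,-0.165],1],
])

```text
time: 34.28
eef_pos: [0.6286, -0.1042, 0.201]
tcp_rot: [0.996, 0.087, 0.003, 0.0]
contact_force: [-0.3, -0.2, -0.5]
opening: 0.998
```

```bash
python3 - <<'E'
from ov import *
s=get_state();goal(s,.4265,.271,.19,-59)
x,y=.6265,-.1035
ov("g13",[(x,y,.06,.023),(x,y,.028,.06)],[x,y,.04])
x,y=.4265,.271
ov("g14",[(x,y,.044,.023),(x,y,.012,.04)],[x,y,.03])
cv2.imwrite("pics/g15.png",np.vstack([cv2.resize(cv2.imread(f"pics/{n}.png"),None,fx=.75,fy=.75) for n in("g13","g14")]))
E
```

```text
psi -80.0 pos [ 0.6286 -0.1042  0.201 ] F [-0.3 -0.2 -0.5] op 0.998 t 34.27 q6 1.07
ROW [[0.0021, -0.0061, -0.3661], [-0.1337, -0.4047, 0.0098]]
```

View pics/g15.png

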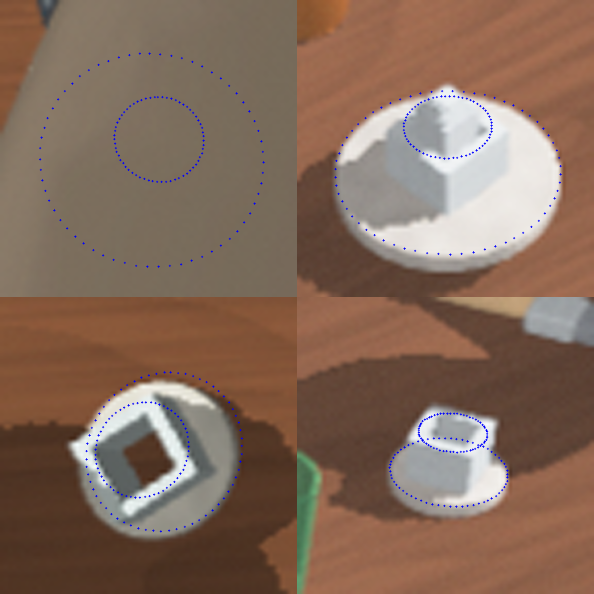

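The big square wheel is home, and the small square overlay agrees in the scene view. Moving to it.

>>> arm_command([
  [[0,0,0],[-0.013,-0.04,0],1],
  [[0,0,-0.09],[-0.027,-0.08,0.005],1],
  [[0,0,-0.18],[-0.04,-0.12,0.005],1],
  [[0,0,-0.27],[-0.055,-0.165,0.005],1],
  [[0,0,-0.358],[-0.07,-0.21,0.005],1],
  [[0,0,-0.358],[-0.083,-0.25,0.005],1],
  [[0,0,-0.358],[-0.1,-0.3,0.005],1],
  [[0,0,-0.358],[-0.117,-0.35,0.005],1],
  [[0,0,-0.358],[-0.1337,-0.4047,0.005],1],
  [[0,0,-0.358],[-0.1337,-0.4047,0.03],1],
  [[0,0,-0.358],[-0.1337,-0.4047,0.06],1],
  [[0,0,-0.358],[-0.1337,-0.4047,0.06],1],
])

```text
time: 35.98
eef_pos: [0.4202, 0.2712, 0.1327]
tcp_rot: [0.965, 0.263, -0.006, -0.002]
contact_force: [0.5, -0.2, 0.4]
opening: 1.002
```

```bash
python3 - <<'E'
from ov import *
s=get_state();goal(s,.4265,.271,.085,-59.5)
E
```

```text
psi -59.4 pos [0.4202 0.2712 0.1327] F [ 0.5 -0.2  0.4] op 1.002 t 35.98 q6 1.4
ROW [[-0.0069, 0.011, 0.001], [0.0058, 0.0037, 0.0476]]
```

>>> arm_command([
  [[-0.007,0.011,0],[0.006,0.004,0.01],1],
  [[-0.007,0.011,0],[0.006,0.004,0.03],1],
  [[-0.007,0.011,0],[0.006,0.004,0.045],1],
  [[-0.007,0.011,0],[0.006,0.004,0.045],1],
  [[-0.007,0.011,0],[0.006,0.004,0.045],1],
])

```text
time: 36.6
eef_pos: [0.4274, 0.2709, 0.0882]
tcp_rot: [0.965, 0.263, 0.001, 0.0]
contact_force: [0.2, 0.2, -0.2]
opening: 0.997
```

```bash
python3 - <<'E'
from ov import *
s=get_state();goal(s,.4265,.271,.0145,-59.5)
x,y=.4265,.271
ov("g16",[(x,y,.044,.023),(x,y,.012,.04)],[x,y,.04])
E
```

```text
psi -59.5 pos [0.4274 0.2709 0.0882] F [ 0.2  0.2 -0.2] op 0.997 t 36.6 q6 1.4
ROW [[0.0004, -0.0011, 0.0008], [-0.0009, -0.0006, 0.0737]]
```

View pics/g16.png

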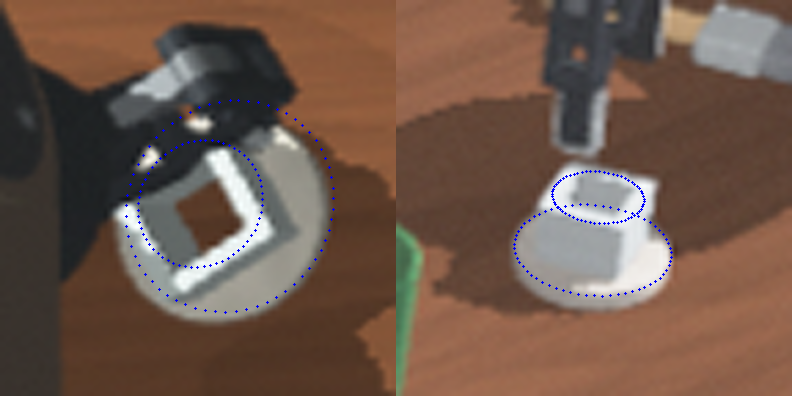

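The scene overlay is on the hub, and the top view shows its usual offset. Gripping.

>>> arm_command([
  [[0,0,0],[-0.001,-0.0005,0.03],1],
  [[0,0,0],[-0.001,-0.0005,0.06],1],
  [[0,0,0],[-0.001,-0.0005,0.073],1],
  [[0,0,0],[-0.001,-0.0005,0.073],1],
  [[0,0,0],[-0.001,-0.0005,0.073],1],
  [[0,0,0],[-0.001,-0.0005,0.073],0.3],
  [[0,0,0],[-0.001,-0.0005,0.073],-0.2],
  [[0,0,0],[-0.001,-0.0005,0.073],-1],
  [[0,0,0],[-0.001,-0.0005,0.073],-1],
  [[0,0,0],[-0.001,-0.0005,0.073],-1],
], force=40)

```text
time: 37.95
eef_pos: [0.4273, 0.2715, 0.0165]
tcp_rot: [0.965, 0.263, 0.002, -0.0]
contact_force: [-2.7, 0.5, 5.5]
opening: 0.532
```

>>> arm_command([
  [[0,0,0],[0,0,0],-1],
  [[0,0,0],[0,0,0],-1],
], force=80)

```text
time: 38.2
eef_pos: [0.4276, 0.2715, 0.0167]
tcp_rot: [0.965, 0.263, 0.002, -0.0]
contact_force: [0.8, -0.2, 3.4]
opening: 0.523
```

```bash
python3 - <<'E'
from ov import *
s=get_state();goal(s,.627,-.1035,.19,-80)
x,y,z=s["eef_pos"]
ov("g17",[(x,y,.044,.023),(x,y,.012,.04)],[x,y,.03])
E
```

```text
psi -59.4 pos [0.4276 0.2715 0.0167] F [ 0.8 -0.2  3.4] op 0.523 t 38.2 q6 1.4
ROW [[-0.0001, -0.0041, 0.3587], [-0.0182, 0.4244, -0.1731]]
```

View pics/g17.png

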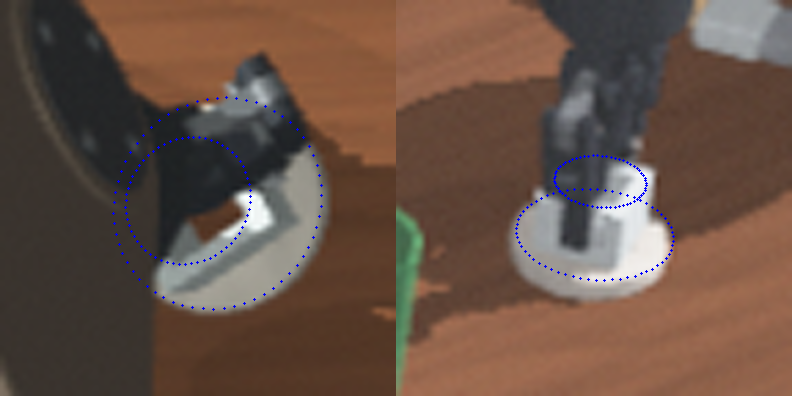

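Lifting and carrying it to the square arbor.

>>> arm_command([
  [[0,0,0],[0,0,-0.015],-1],
  [[0,0,0],[0,0,-0.04],-1],
  [[0,0,0],[0,0,-0.08],-1],
  [[0,0,0],[0,0,-0.12],-1],
  [[0,0,0],[0,0,-0.16],-1],
  [[0,0,0],[0,0.02,-0.173],-1],
  [[0,0,0.06],[-0.002,0.05,-0.173],-1],
  [[0,0,0.12],[-0.004,0.1,-0.173],-1],
  [[0,0,0.18],[-0.006,0.15,-0.173],-1],
  [[0,0,0.24],[-0.008,0.2,-0.173],-1],
  [[0,0,0.3],[-0.01,0.25,-0.173],-1],
  [[0,0,0.358],[-0.013,0.3,-0.173],-1],
])

```text
time: 39.8
eef_pos: [0.568, 0.0049, 0.1895]
tcp_rot: [0.996, 0.086, 0.001, -0.001]
contact_force: [0.0, 0.3, -1.9]
opening: 0.521
```

```bash
python3 - <<'E'
from ov import *
s=get_state();goal(s,.627,-.1035,.17,-80)
E
```

```text
psi -80.1 pos [0.568  0.0049 0.1895] F [ 0.   0.3 -1.9] op 0.521 t 39.8 q6 1.23
ROW [[-0.0014, -0.0025, -0.0014], [0.0394, 0.117, 0.0194]]
```

>>> arm_command([
  [[0,0,0],[0.013,0.04,0],-1],
  [[0,0,0],[0.027,0.08,0],-1],
  [[0,0,0],[0.0394,0.117,0],-1],
  [[0,0,0],[0.0394,0.117,0],-1],
  [[0,0,0],[0.0394,0.117,0.02],-1],
  [[0,0,0],[0.0394,0.117,0.045],-1],
  [[0,0,0],[0.0394,0.117,0.059],-1],
  [[0,0,0],[0.0394,0.117,0.059],-1],
  [[0,0,0],[0.0394,0.117,0.059],-1],
])

```text
time: 40.92
eef_pos: [0.6275, -0.1032, 0.1312]
tcp_rot: [0.996, 0.087, 0.002, -0.001]
contact_force: [0.6, -0.2, -1.7]
opening: 0.521
```

```bash
python3 - <<'E'
from ov import *
s=get_state();goal(s,.627,-.1035,.12,-80)
p=s["eef_pos"]; h=-.0167+p[2]
x,y=.6268,-.1035
ov("g18",[(x,y,h+.044,.023),(x,y,h+.012,.04),(x,y,.028,.06),(x,y,.06,.023)],[p[0],p[1],.08])
E
```

```text
psi -80.0 pos [ 0.6275 -0.1032  0.1312] F [ 0.6 -0.2 -1.7] op 0.521 t 40.92 q6 1.07
ROW [[-0.0007, -0.0036, -0.0008], [-0.0006, 0.0002, 0.0112]]
```

View pics/g18.png

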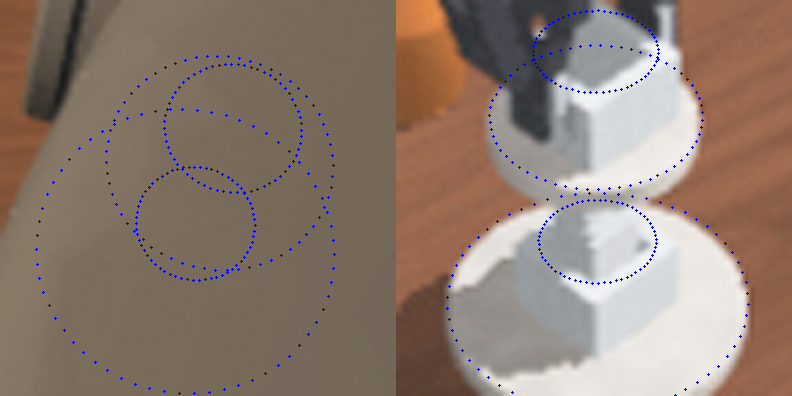

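Aligned. Lowering; I expect it home at TCP 0.0767.

>>> arm_command([
  [[0,0,0],[-0.0004,0,0.007],-1],
  [[0,0,0],[-0.0004,0,0.014],-1],
  [[0,0,0],[-0.0004,0,0.021],-1],
  [[0,0,0],[-0.0004,0,0.028],-1],
  [[0,0,0],[-0.0004,0,0.034],-1],
  [[0,0,0],[-0.0004,0,0.04],-1],
  [[0,0,0],[-0.0004,0,0.045],-1],
  [[0,0,0],[-0.0004,0,0.049],-1],
  [[0,0,0],[-0.0004,0,0.051],-1],
  [[0,0,0],[-0.0004,0,0.051],-1],
])

```text
time: 42.28
eef_pos: [0.6277, -0.1036, 0.0808]
tcp_rot: [0.996, 0.087, 0.002, -0.0]
contact_force: [0.6, -0.2, -0.3]
opening: 0.522
```

>>> arm_command([
  [[0,0,0],[0,0,0.001],-1],
  [[0,0,0],[0,0,0.002],-1],
  [[0,0,0],[0,0,0.003],-1],
  [[0,0,0],[0,0,0.004],-1],
  [[0,0,0],[0,0,0.005],-1],
  [[0,0,0],[0,0,0.005],-1],
])

```text
time: 43.02
eef_pos: [0.6278, -0.1036, 0.0767]
tcp_rot: [0.996, 0.087, 0.002, -0.0]
contact_force: [-2.7, 1.3, 5.8]
opening: 0.525
```

It seated at 0.0767. Releasing and backing away.

>>> arm_command([
  [[0,0,0],[0,0,0],-1],
  [[0,0,0],[0,0,0],0.2],
  [[0,0,0],[0,0,0],0.6],
  [[0,0,0],[0,0,0],1],
  [[0,0,0],[0,0,0],1],
  [[0,0,0],[0,0,-0.03],1],
  [[0,0,0],[0,0,-0.08],1],
  [[0,0,0],[0,0,-0.13],1],
  [[0,0,0],[0,0,-0.13],1],
])

```text
time: 44.15
eef_pos: [0.6303, -0.1047, 0.2134]
tcp_rot: [0.996, 0.087, 0.008, 0.002]
contact_force: [0.8, 0.2, -0.1]
opening: 0.998
```

>>> arm_command([
  [[0,0,0],[0,-0.04,0],1],
  [[0,0,0],[0,-0.08,0],1],
  [[0,0,0],[0,-0.13,0],1],
  [[0,0,0],[0,-0.18,0],1],
  [[0,0,0],[0,-0.23,0],1],
  [[0,0,0],[0,-0.28,0],1],
  [[0,0,0],[0,-0.33,0],1],
  [[0,0,0],[0,-0.38,0],1],
  [[0,0,0],[0,-0.4,0],1],
  [[0,0,0],[0,-0.4,0],1],
])

```text
time: 45.4
eef_pos: [0.5606, 0.2898, 0.2102]
tcp_rot: [0.996, 0.088, 0.007, 0.002]
contact_force: [0.7, 0.3, 0.6]
opening: 0.999
```

```bash
python3 - <<'E'
from ov import *
s=get_state();goal(s,.63,.3,.2)
c=read_camera("scene")["frame"];t=read_camera("top")["frame"]
o=np.hstack([cv2.resize(f[:,:,::-1],None,fx=.78,fy=.78) for f in(t,c)]); cv2.imwrite("pics/end.png",o)
x,y=.6268,-.1035
ov("e1",[(x,y,.104,.023),(x,y,.072,.04),(x,y,.028,.06)],[x,y,.05])
# glass shift check against first pictures
for n,f in(("top",t),("scene",c)):
    a=cv2.imread(f"pics/{n}0.png")
    for nm,lo,hi in(("vase",(5,180,100),(14,255,255)),("tumbler",(55,90,60),(80,255,255))):
        r=[]
        for im in(a,np.ascontiguousarray(f[:,:,::-1])):
            m=cv2.inRange(cv2.cvtColor(im,cv2.COLOR_BGR2HSV),lo,hi); k=cv2.connectedComponentsWithStats(m); 
            i=1+np.argmax(k[2][1:,4]); r.append((k[3][i].round(1),k[2][i,4]))
        print(n,nm,r)
E
```

```text
psi -79.9 pos [0.5606 0.2898 0.2102] F [0.7 0.3 0.6] op 0.999 t 45.4 q6 1.72
ROW [[0.0062, -0.0133, 0.0], [0.0699, 0.0021, 0.0112]]
top vase [(array([296.2, 239.2]), np.int32(772)), (array([296.2, 239.2]), np.int32(777))]
top tumbler [(array([202.8, 247.8]), np.int32(915)), (array([202.9, 247.7]), np.int32(906))]Traceback (most recent call last):
  File "<stdin>", line 14, in <module>
    return _wrapfunc(a, 'argmax', axis=axis, out=out, **kwds)
    return bound(*args, **kwds)
ValueError: attempt to get argmax of an empty sequence
```

View pics/end.png

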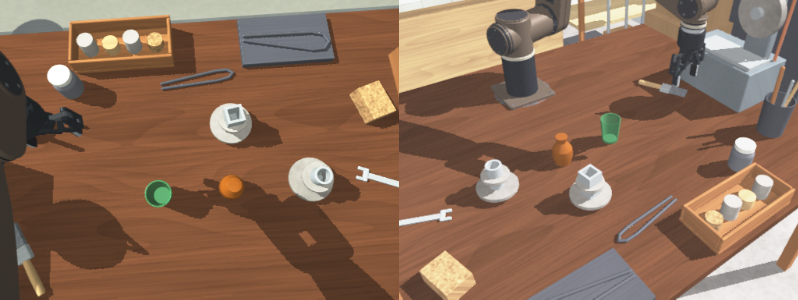

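View pics/e1.png

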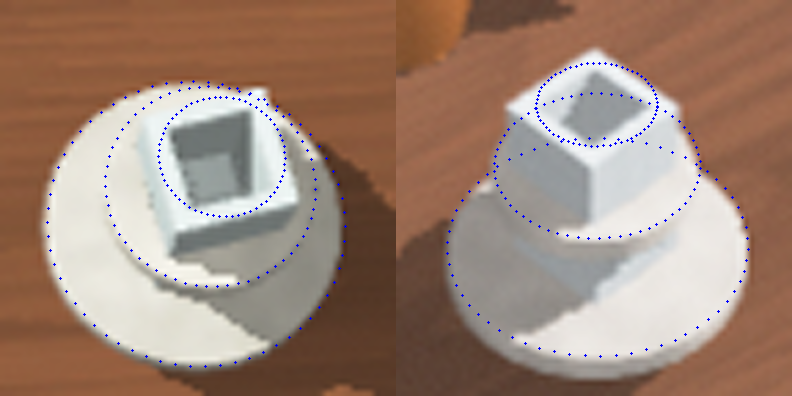

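In the end picture both stacks stand complete and the glass is upright. The vase and tumbler centroids in the top view moved by no more than 0.1 px. The gripper is clear of everything, so I'm handing in.

```bash
python3 -c "
from plant import *
print(get_state()['contact_force'],sign_off())"
```

```text
the job is handed in; nothing more can be done
[ 0.20217575  0.19367036 -0.40949064] None
```

All four wheels are on their arbors: big then small on the round post, and big then small on the square post, hub up. I signed off at about 45 s of the 115 s allowed.

- **Seating:** each wheel was held all the way down and released only after light contact. The three with a predicted height touched within 0.1 mm of it: small round 79.2 mm, big square 32.7 mm, small square 76.7 mm. The big round touched at 32.0 mm. The final overlays also show both stacks fully home.
- **Force:** the highest I read was about 14 N, when the first wheel touched down. I only saw values at the end of each move, so shorter peaks could have been missed.
- **Glass:** in the top view the vase and tumbler centres match the start within 0.1 px, and both stand upright in the scene view.
- **Checks that disagreed or failed:**
  - The top camera read about 3–4 mm off the arm and the scene camera, so I corrected for that using the arm.
  - The numeric glass check crashed in the scene view, so there I only checked it by eye.
  - The small round wheel was gripped about 3 mm off-centre along the pads; I corrected for this at the arbor and it went on without touching.

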